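# Open the top half of the sample cupboard's split door

## Task

Open the top half of the sample cupboard's split door and leave it standing square to the cupboard or further, while the bottom half stays shut and bolted. The springy door seal holds the lipped nose of the top bolt (red knob) behind its keep, so lean on the top half to press it home while you draw that bolt all the way. Do not slam the door open, and leave the jars and glassware standing where they are.

Things in the scene. Friction and masses are not known exactly. Their poses are not given: they have to be found in the camera images.
- cupboard: Cream bench-top sample cupboard with steel front frame, 240 deep x 370 wide x 325 mm high, fixed; flat clear roof. Origin: centre of its underside, z up; its front looks along its own -x, frame plane at x = -120 mm. Its split door: two leaves, each 285 wide, 144 high, 16 mm thick, upper z = 170 to 314, lower z = 22 to 166 mm, hinged at the +y side, free edge at the -y side, swinging out to -x
- upper_leaf (a joint): Upper leaf, rad: 0 = pressed home on its stop, 0.019 = at rest bolted (a springy seal behind the free edge pushes it out against the keep), 1.57 = square to the cupboard, 1.85 = end of swing. Pressing it from rest to the stop takes 4 to 5 mm and about 17 N on the bolt's barrel. Unbolted and let go, it springs ajar 15 to 60 mm at the free edge, then stays where it is left (0.12 N m)
- upper_bolt (a joint): Upper bolt, m: 0 to 0.004 = shot, 0.040 = drawn; clear of the keep from 0.027. Slides level along the leaf towards the hinge, 2 N of friction. Its nose has a 3.5 mm lip on the outer side, past the keep's strap: with the leaf at rest the lip catches after 5 mm and no force draws it. It passes only while the leaf is pressed to within 2 mm of its stop, through the first 27 mm of draw
- upper_knob (a point): On the upper bolt's knob: a brass stem 14 mm thick with a red ball (20 mm) that stands straight out from the leaf's face, to 69 mm in front of it. The point is on the stem's centre line, 42 mm in front of the face, 288 mm above the bench; when shot 40 mm from the leaf's free edge. Turns with the leaf; axes as the cupboard's when shut
- upper_barrel (a point): Middle of the front of the upper bolt's steel barrel, a housing that carries the bolt and knob: 85 mm long along the leaf (5 to 90 mm from its free edge), 26 mm high, standing 24 mm proud of the leaf's face; 288 mm above the bench. A good place to press the leaf. Turns with the leaf (-x out of its face, -y to its free edge)
- upper_keep (a point): Middle of the front of the upper bolt's keep, fixed to the cupboard's frame just beyond the leaf's free edge: a steel strap on two legs, 11 mm wide along the leaf, 40 mm high, standing 54 mm out from the frame
- upper_pull (a point): Middle of the upper leaf's pull handle: a level steel bar 12 mm thick, 100 mm long, along the leaf, its centre line 45 mm in front of the leaf's face (39 mm clear behind it), 135 mm from the hinge line, 288 mm above the bench (26 mm below the leaf's top edge, 37 mm below the roof); a post to the leaf at either end. Turns with the leaf
- upper_edge (a point): Point on the outer face of the upper leaf at its free edge, 288 mm above the bench, 290 mm from the hinge line; the leaf is 16 mm thick behind it (+x of the leaf)
- upper_hinge (a point): Point on the upper leaf's hinge line at mid height of the leaf, in the plane of the leaf's back; its x, y, z axes turn with the leaf (-y runs along the leaf to the free edge, -x out of its face)
- lower_leaf (a joint): Lower leaf of the split door, rad, as the upper; rests bolted at about 0.019 and must stay so
- lower_bolt (a joint): Sliding bolt of the lower leaf (black ball knob), m: 0 to 0.004 = shot; must stay so
- lower_knob (a point): Point on the lower bolt's knob, 148 mm below the upper one and of the same build, with a black ball
- jar_paste: Yellow sample jar with white cap, 66 mm wide, 100 mm high, standing on the bench in front of the cupboard (lower than the upper leaf); origin at its underside, z up
- jar_sauce: Dark sauce jar with steel cap, 72 mm wide, 105 mm high, standing in front of the cupboard; origin at its underside, z up
- beaker: Glass beaker, 64 mm wide, 80 mm high, in front of the cupboard; origin at its underside, z up
- soy_bottle: Dark bottle with red cap, 68 mm wide, 200 mm high; origin at its underside, z up
- flask: Amber conical flask, 90 mm wide, 158 mm high; origin at its underside, z up
- jug: White measuring jug with handle, 104 mm wide, 140 mm high; origin at its underside, z up
- measure: Glass measuring cylinder on a 68 mm foot, 212 mm high; origin at its underside, z up
- wipes_box: Green carton of wipes, 85 x 120 x 85 mm; origin at its underside, z up

How it is judged:
By the outcome, as a careful person would: the job done as asked, in the order asked, and still so for the second after the job is handed in, with the robot touching nothing.
It also fails if it takes over 72 s, if anything falls off the work surface, if the arm or the gripper's body presses on something with over 40 N, if the wrist force passes 120 N, or if a joint passes its speed limit or range.

## Robot

A 7-joint arm with a two-finger parallel gripper is mounted at the origin on the work surface. World frame = base frame: x ahead of the robot, y to its left, z up, the work surface at z = 0. Lengths are in m, angles in rad, forces in N, time in s.
With the tool pointing down it reaches from about 0.425 to 0.925 m from the base axis. Payload 6.8 kg.
Tool frame: the origin (TCP) lies at the very end of the fingers, on their centre line; the grasp point (between the pads) lies 19 mm behind it; z points along the fingers, y is the line along which they close (so a half turn about z gives the same grasp; the last joint's range is limited). The gripper opens to 85 mm and grips with 20 to 120 N. Pads are 22 mm wide; open, the fingers measure 114 mm over their backs; the gripper's body (76 mm by 85 mm) begins 54 mm behind the grasp point. The pads swing forward as they close: fully open they stand 13 mm farther back than shut.
Start: joints at [1.012, 0.477, 0.022, 1.555, -0.011, 1.109, -0.083], TCP at [0.294, -0.608, 0.231] pointing down, gripper open.
Joint ranges: [-2.96, 2.96], [-0.34, 2.1], [-1.41, 1.46], [0.24, 2.44], [-1.37, 4.51], [0.17, 1.92], [-2.96, 2.96]. Speed limits (rad/s): [2.39, 2.39, 3.14, 3.14, 3.14, 3.14, 3.14].

## Interface

Orientations are given as a rotation vector (axis times angle).
In Python, from bench import monitor, optics, r gives the robot as it stands.
- The arm moves only by the shell command python3 -m crank 'ROWS' [OPENING] [FORCE]. ROWS is JSON, a list of rows, each a list of 2 entries, a list of its own where there are three numbers: the shift along the tool's x, y, z in cm, then the turn, a rotation vector about the tool's x, y, z in rad. A call has 1 to 5 rows; each row shifts and turns the commanded pose from where the row before left it, along the tool's axes as they then stand; what a row does not reach is not made up. A row lasts 1/10 s, in which the tool goes at most 50 mm and 8.59 degrees, less where a joint would pass 70% of its speed; a pose out of reach is approached as far as the arm can. A call is refused whole if a number of a shift passes 5 or a number of a turn 0.15, either way. A call with a gripper value outside its range is refused whole. OPENING is the finger opening in cm, from 0 to 8.54, set as the call begins (- or left out, the last holds). The fingers move at their own pace and stop on an object; FORCE is the grip in N (left out, the last holds). Time passes only in rows, so rows that do not move let the fingers close. It gives the time, the measured TCP pose, the force, the opening and the grip force at its end, in the units of the state.
- monitor.get_obs(): the state, without advancing time (a new reading comes with each control period).
- optics.grab_frame(name): name is "side" or "top" or "wrist"; returns (picture, depth): 480x640x3 uint8, red, green, blue; 480x640 float32, m along the optical axis (not along the pixel's ray), 0 where there is no reading.
- optics.camera_model(name): a dict with "vertical_fov" (degrees; the focal length in pixels is half the picture's height over the tangent of half this angle, whatever the lens; pixels are square), "cx", "cy" (the principal point, pixels), "R" (3x3) and "t" (3): a world point X has camera coordinates R X + t; the wrist camera has in their place "hand_eye" (4x4, takes a point from camera to tool coordinates, whose origin is the TCP and whose axes are the flange's). Camera axes: x right, y down, z forward; pixel columns grow to the right and rows downward; lengths in m; the calibration is good to about 2 mm. A picture is of the moment at which its call begins: read the wrist's pose just before it. camera_model takes no time and is no camera call.
- r.hand_in(): hands the job in; it is judged then, once.
The state is a dict: "clock": time; "joints": joint angles; "qvel": joint speeds; "tau": joint torques, N m; "tcp_pos": TCP position; "orientation": TCP orientation; "contact_force": force on the tool from outside, world axes, zero at the start; "moment": the same for the moment, N m; "grip_width": finger opening in m; "gripper_force": force on a finger pad.
Only numpy, scipy, OpenCV 4.12 (cv2) and the standard library are available. Lean on these libraries where they do the work, as an engineer would, in place of code of your own. Each camera call takes 0.05 s, during which the arm holds its last target. There are 200 camera calls.

## Working session

There is one attempt and no reset: what is moved stays moved. The work goes in short steps, Python scripts to look and compute and a shell command to move; the robot and the scene stay as the last step left them, time stands still between calls to the robot, and variables do not carry over. Pictures are saved under pics/ and viewed, at most 10 in all, crops included, and the job is handed in when it is done.

```bash
ls; mkdir -p pics; cat > h.py <<'E'
import numpy as np,cv2
from scipy.spatial.transform import Rotation as Ro
from bench import monitor,optics,r
def cam(n):
    m=optics.camera_model(n); f=240/np.tan(np.radians(m['vertical_fov'])/2); return m,f
def pts(n,d,T=None):
    m,f=cam(n); v,u=np.mgrid[:480,:640]
    c=np.stack([(u-m['cx'])/f*d,(v-m['cy'])/f*d,d],-1)
    if n=='wrist':
        H=np.array(m['hand_eye']); c=c@H[:3,:3].T+H[:3,3]; return c@T[0].T+T[1]
    return (c-np.array(m['t']))@np.array(m['R'])
E
python3 - <<'E'
from h import *
o=monitor.get_obs(); print(o)
for n in('side','top'):
    p,d=optics.grab_frame(n); cv2.imwrite(f'pics/{n}0.png',p[...,::-1]); np.savez(f'{n}0.npz',p=p,d=d)
    m,f=cam(n);print(n,m,f,(d>0).mean())
E
```

```text
pics
{'clock': 0.0, 'joints': array([ 1.01191147,  0.47784338,  0.02233284,  1.55648534, -0.0115136 ,
        1.1092723 , -0.08307912]), 'qvel': array([-2.15398071e-05,  1.14539091e-03,  8.57340178e-04, -1.60530383e-04,
       -4.32973329e-04, -1.35645322e-03,  1.37307857e-03]), 'tau': array([ 7.23485828e-04, -5.96452045e+01,  1.60844665e+00, -2.81197751e+01,
        1.24697608e-02,  9.49470385e-03, -1.69559803e-05]), 'tcp_pos': array([ 0.29380785, -0.60703005,  0.23028224]), 'orientation': array([-3.06036084e+00, -7.01773179e-01,  8.51526120e-04]), 'contact_force': array([-0.07249787,  0.01047983,  0.28107719]), 'moment': array([-0.06636552,  0.04017143,  0.00658541]), 'gripper_force': 0.0, 'grip_width': 0.08547644319412248}
side {'vertical_fov': 48.90347691628705, 'cx': 318.57903532303277, 'cy': 239.1120361956619, 'R': array([[ 0.76200751,  0.64753988,  0.00605487],
       [ 0.6181584 , -0.72458278, -0.30472936],
       [-0.19293715,  0.23594893, -0.95241974]]), 't': array([-0.47035464, -0.27275033,  1.38305378])} 527.8096484023109 0.9960416666666667
top {'vertical_fov': 54.0827864289561, 'cx': 322.45193851432475, 'cy': 235.6798678386313, 'R': array([[ 0.01416554, -0.99976959, -0.01612806],
       [-0.98411028, -0.01108492, -0.17721198],
       [ 0.17699237,  0.01838209, -0.98404055]]), 't': array([0.03483055, 0.59616296, 1.01778493])} 470.1864639134805 0.9960970052083333
```

View pics/side0.png

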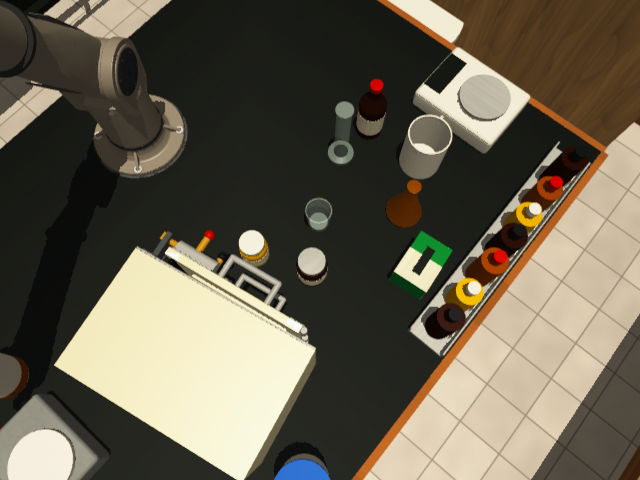

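View pics/top0.png

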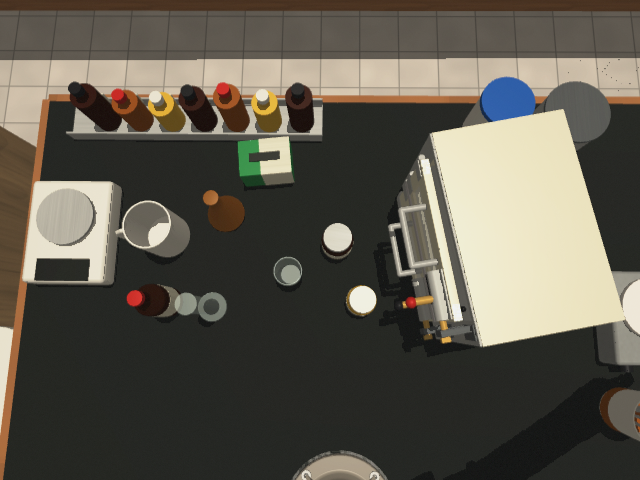

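Side view: cupboard with roof corners near (135,248), (315,350), (245,478) and (55,362), red knob (209,235). Top view: front faces left (+y world), free edge nearest the robot, red ball (410,302), pull at (400,240), jars (338,240) and (362,300), beaker (288,271).

```bash
cat > m.py <<'E'
from h import *
for n in('side','top'):
    z=np.load(n+'0.npz'); P=pts(n,z['d']); p=z['p']; 
    k=(abs(P[...,2]-.325)<.008)&(P[...,1]<-.1)
    c=max(cv2.findContours(k.astype(np.uint8),0,1)[0],key=cv2.contourArea)[:,0]
    w=P[c[:,1],c[:,0],:2].astype(np.float32); rc=cv2.minAreaRect(w); print(n,rc); print(cv2.boxPoints(rc).round(4).tolist(), np.median(P[k][:,2]))
    hsv=cv2.cvtColor(p,cv2.COLOR_RGB2HSV); red=((hsv[...,0]<6)|(hsv[...,0]>174))&(hsv[...,1]>180)&(hsv[...,2]>90)
    nn,l,s,ce=cv2.connectedComponentsWithStats(red.astype(np.uint8))
    for i in range(1,nn):
        if s[i,4]>15: print('red',ce[i].round(1),s[i,4],np.median(P[l==i],0).round(4))
    for nm,(lo,hi) in dict(beaker=(.03,.085),jars=(.09,.112)).items():
        k=(P[...,2]>lo)&(P[...,2]<hi)&(P[...,0]>.25)&(P[...,1]>-.2)&(P[...,1]<.3)
        nn,l,s,ce=cv2.connectedComponentsWithStats(k.astype(np.uint8))
        for i in range(1,nn):
            if s[i,4]>60: print(nm,ce[i].round(),s[i,4],P[l==i].mean(0).round(3))
E
python3 m.py
```

```text
side ((0.5717668533325195, -0.2976210117340088), (0.37306249141693115, 0.24300284683704376), 11.125212669372559)
[[0.3652999997138977, -0.21439999341964722], [0.412200003862381, -0.4528000056743622], [0.7781999707221985, -0.3808000087738037], [0.7312999963760376, -0.14239999651908875]] 0.3252484497707143
red [376.4  84.8] 139 [0.4449 0.4043 0.1998]
red [556.1 181.6] 129 [0.8924 0.501  0.1482]
red [209.2 234. ] 71 [ 0.4408 -0.1121  0.2953]
red [500.1 255.9] 145 [0.8917 0.2611 0.1784]
beaker [340. 148.] 126 [0.442 0.287 0.058]
beaker [403. 210.] 506 [0.662 0.26  0.055]
beaker [318. 212.] 445 [0.51  0.124 0.061]
beaker [416. 253.] 242 [0.751 0.185 0.083]
beaker [256. 256.] 268 [ 0.473 -0.052  0.061]
beaker [440. 257.] 126 [0.797 0.214 0.083]
beaker [442. 289.] 201 [0.847 0.17  0.04 ]
beaker [312. 276.] 288 [ 0.601 -0.006  0.066]
beaker [476. 276.] 185 [0.888 0.239 0.062]
beaker [408. 283.] 342 [0.779 0.123 0.064]
beaker [474. 313.] 250 [0.937 0.173 0.039]
beaker [455. 300.] 132 [0.884 0.161 0.063]
beaker [434. 330.] 172 [0.887 0.078 0.059]
jars [408. 201.] 96 [0.66  0.268 0.099]
jars [2
[... 751 characters left out ...]
869 0.171 0.058]
beaker [302. 122.] 229 [0.869 0.094 0.058]
beaker [271. 134.] 337 [0.845 0.17  0.039]
beaker [269. 174.] 486 [0.738 0.169 0.062]
beaker [399. 200.] 71 [ 0.68  -0.133  0.061]
beaker [227. 214.] 508 [0.644 0.262 0.056]
beaker [412. 244.] 69 [ 0.576 -0.157  0.075]
beaker [336. 250.] 218 [0.561 0.011 0.069]
beaker [286. 268.] 302 [0.519 0.124 0.065]
beaker [355. 304.] 142 [ 0.443 -0.031  0.068]
beaker [213. 306.] 92 [0.433 0.283 0.058]
jars [234. 113.] 114 [0.87  0.249 0.101]
jars [268. 113.] 130 [0.87  0.171 0.103]
jars [301. 115.] 99 [0.867 0.094 0.101]
jars [220. 207.] 100 [0.649 0.269 0.098]
jars [337. 237.] 665 [0.584 0.009 0.106]
jars [362. 299.] 586 [ 0.452 -0.045  0.101]
```

```bash
python3 -c "
from h import *
print(cam('wrist'))"
python3 -m crank '[[[0,0,-5],[0,0,0.127]],[[0,0,-5],[0,0,0.127]],[[0,0,-5],[0,0,0]],[[0,0,-5],[0,0,0]]]' 0 40
```

```text
({'vertical_fov': 69.00140050633834, 'cx': 318.5662034859446, 'cy': 239.38435500293033, 'hand_eye': array([[ 3.10028880e-04, -9.46746677e-01, -3.21979244e-01,
         8.11691407e-02],
       [ 9.99999949e-01,  3.18689080e-04,  2.58123357e-05,
        -6.90425354e-04],
       [ 7.81735261e-05, -3.21979236e-01,  9.46746727e-01,
        -1.41680158e-01],
       [ 0.00000000e+00,  0.00000000e+00,  0.00000000e+00,
         1.00000000e+00]])}, np.float64(349.19302406673347))
clock: 0.5
tcp_pos: [0.2939, -0.6071, 0.4329]
orientation: [-3.126, -0.308, 0.001]
contact_force: [-0.2, -1.4, 0.2]
grip_width: 0.0282
gripper_force: 0.0
```

```bash
python3 -m crank '[[[2.5,-4.5,0],[0,0,0]],[[2.5,-4.5,0],[0,0,0]],[[2.5,-4.5,0],[0,0,0]],[[2.5,-4.5,0],[0,0,0]],[[2.5,-4.5,0],[0,0,0]]]'
```

```text
clock: 1.0
tcp_pos: [0.3705, -0.3673, 0.431]
orientation: [-3.126, -0.309, 0.001]
contact_force: [0.6, 0.1, -0.1]
grip_width: -0.0001
gripper_force: 0.0
```

```bash
python3 -m crank '[[[2.5,-4.5,0],[0,0,0]],[[2.5,-4.5,0],[0,0,0]],[[2.5,-4.5,0],[0,0,0]],[[2.5,-4.5,0],[0,0,0]],[[0,0,0],[0,0,0]]]'
python3 - <<'E'
from h import *
o=monitor.get_obs(); print(o['tcp_pos'],o['joints'])
T=(Ro.from_rotvec(o['orientation']).as_matrix(),o['tcp_pos'])
p,d=optics.grab_frame('wrist'); cv2.imwrite('pics/w0.png',p[...,::-1]); np.savez('w0.npz',p=p,d=d,R=T[0],t=T[1])
E
```

```text
clock: 1.5
tcp_pos: [0.4335, -0.1715, 0.4314]
orientation: [-3.123, -0.327, -0.002]
contact_force: [-0.1, 0.4, -0.2]
grip_width: 0.0002
gripper_force: 0.0
[ 0.43347306 -0.17153194  0.43143407] [ 4.83422280e-01  3.71357585e-03 -2.38046528e-01  1.71672416e+00
 -1.30801285e-03  1.42085836e+00 -1.11648388e+00]
```

View pics/w0.png

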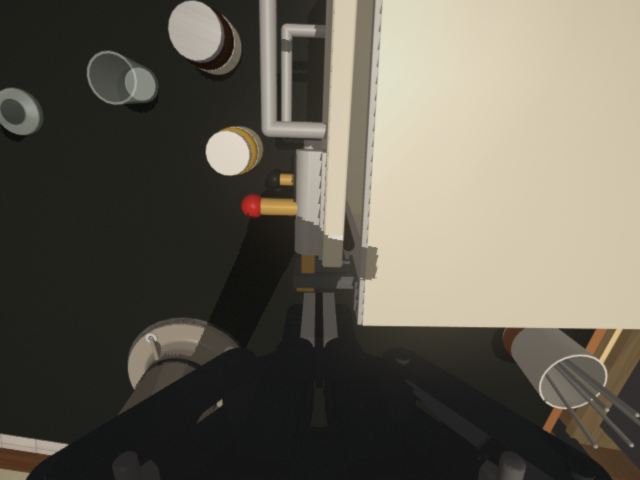

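Wrist view: red ball (253,206), stem to (297,207), barrel (297–322, 150–253), keep (325,282), pull bar (268,75), roof edge at u≈370; jars and beaker are to the left and low.

```bash
python3 - <<'E'
from h import *
z=np.load('w0.npz');P=pts('wrist',z['d'],(z['R'],z['t']));Q=(P-z['t'])@z['R']*1000
print(Ro.from_matrix(z['R']).as_rotvec(), 'tool x angle',np.degrees(np.arctan2(z['R'][1,0],z['R'][0,0])))
for n,(u,v) in dict(ball=(253,206),stem=(275,207),barTop=(302,160),bar=(300,200),barlow=(302,245),barlow2=(310,247),keepL=(298,282),keep=(310,282),leafedge=(333,255),pull=(268,75),pull2=(268,20),pull3=(268,120),roof1=(372,40),roof2=(361,310)).items():
    print(n,Q[v,u].round(1),'world z',P[v,u,2].round(4))
R=z['R']
# profile along row 225 and 230
for v in (180,228):
    print(v,[(u,*Q[v,u].round(0).tolist()) for u in range(286,350,4)])
print([(v,*Q[v,306].round(0).tolist()) for v in range(236,300,4)])
E
```

```text
[-3.12260707e+00 -3.27094757e-01 -1.75876146e-03] tool x angle 11.959843493009528
ball [ 15.1 -53.7 136.7] world z 0.2949
stem [ 14.4 -35.7 136.1] world z 0.2954
barTop [ 52.2 -13.1 134. ] world z 0.2975
bar [ 20.6 -15.2 134.4] world z 0.2971
barlow [-17.2 -14.  132.6] world z 0.2989
barlow2 [-19.   -7.4 132.7] world z 0.2988
keepL [-46.7 -17.4 123.2] world z 0.3082
keep [-47.6  -7.4 125.2] world z 0.3062
leafedge [-20.7  11.3 118.8] world z 0.3126
pull [112.6 -37.2 138.5] world z 0.2932
pull2 [147.5 -35.5 138.2] world z 0.2935
pull3 [ 81.5 -38.7 138.7] world z 0.2929
roof1 [129.5  33.6 108.6] world z 0.3229
roof2 [  81.1   -0.3 -141.7] world z 0.5732
180 [(286, 12.0, -40.0, 286.0), (290, 12.0, -35.0, 286.0), (294, 36.0, -20.0, 139.0), (298, 36.0, -17.0, 137.0), (302, 37.0, -13.0, 134.0), (306, 37.0, -10.0, 132.0), (310, 37.0, -7.0, 132.0), (314, 37.0, -4.0, 134.0), (318, 37.0, -1.0, 132.0), (322, 39.0, 2.0, 122.0), (326, 39.0, 5.0, 119.0), (330, 39.0, 8.0, 119.0), (334, 39.0, 11.0, 119.0), (338, 39.0, 14.0, 119.0), (342, 39.0, 17.0, 118.0), (346, -8.0, 43.0, 413.0)]
228 [(286, -93.0, -56.0, 432.0), (290, -94.0, -49.0, 433.0), (294, -93.0, -42.0, 432.0), (298, -3.0, -17.0, 136.0), (302, -3.0, -14.0, 134.0), (306, -2.0, -11.0, 133.0), (310, -2.0, -7.0, 132.0), (314, -3.0, -4.0, 133.0), (318, -3.0, -1.0, 133.0), (322, 1.0, 2.0, 122.0), (326, 2.0, 6.0, 118.0), (330, 2.0, 9.0, 119.0), (334, 2.0, 12.0, 118.0), (338, 2.0, 15.0, 119.0), (342, 2.0, 18.0, 120.0), (346, -9.0, 24.0, 155.0)]
[(236, -9.0, -11.0, 132.0), (240, -13.0, -11.0, 132.0), (244, -16.0, -11.0, 132.0), (248, -20.0, -11.0, 132.0), (252, -24.0, -11.0, 133.0), (256, -29.0, -11.0, 138.0), (260, -33.0, -11.0, 139.0), (264, -37.0, -11.0, 138.0), (268, -40.0, -11.0, 137.0), (272, -45.0, -11.0, 139.0), (276, -41.0, -11.0, 123.0), (280, -45.0, -11.0, 123.0), (284, -48.0, -11.0, 123.0), (288, -59.0, -11.0, 138.0), (292, -216.0, -23.0, 433.0), (296, 9.0, -6.0, -6.0)]
```

```bash
python3 -m crank '[[[-1.1,-4.2,0],[0,0,0]],[[0,0,4],[0,0,0]],[[0,0,4],[0,0,0]],[[0,0,4],[0,0,0]],[[0,0,0],[0,0,0]]]'
python3 -m crank '[[[0,0,2.5],[0,0,0]],[[0,0,2.1],[0,0,0]],[[0,0,0],[0,0,0]],[[0,0,0],[0,0,0]]]'
python3 - <<'E'
from h import *
o=monitor.get_obs(); print(o['tcp_pos'],o['orientation'],o['contact_force'])
z=np.load('w0.npz'); print('tool shift mm',(o['tcp_pos']-z['t'])@z['R']*1000)
R=Ro.from_rotvec(o['orientation']).as_matrix(); print(np.degrees(np.arctan2(R[1,0],R[0,0])))
T=(R,o['tcp_pos'])
p,d=optics.grab_frame('wrist'); cv2.imwrite('pics/w1.png',p[...,::-1]); np.savez('w1.npz',p=p,d=d,R=R,t=T[1])
E
```

```text
clock: 2.05
tcp_pos: [0.4086, -0.1407, 0.3066]
orientation: [-3.123, -0.305, 0.015]
contact_force: [-0.9, 0.1, 0.4]
grip_width: -0.0001
gripper_force: 0.0
clock: 2.45
tcp_pos: [0.4123, -0.1399, 0.2662]
orientation: [-3.125, -0.308, 0.002]
contact_force: [-1.7, 4.5, -2.1]
grip_width: 0.0
gripper_force: 2.5
[ 0.41227449 -0.13988749  0.26616777] [-3.12530098e+00 -3.07619353e-01  1.76382454e-03] [-1.73425807  4.5312421  -2.07021734]
tool shift mm [-14.39771174 -35.05738971 165.309964  ]
11.24292228041914
```

View pics/w1.png

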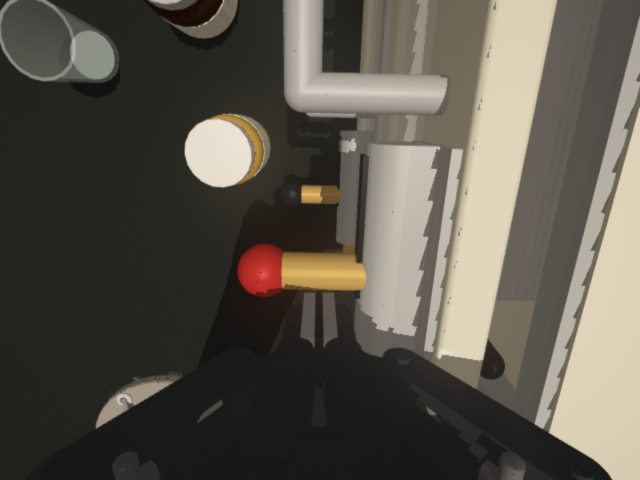

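Fingers stand beside the stem (252–290, u 283–365) and just touch the barrel (u≈360); the black knob and jars are clear below.

```bash
python3 - <<'E'
from h import *
z=np.load('w1.npz');P=pts('wrist',z['d'],(z['R'],z['t']));Q=(P-z['t'])@z['R']*1000
for n,(u,v) in dict(ball=(262,270),stem=(320,272),stemhi=(320,254),stemlo=(320,288),bar=(368,300),bar2=(372,200),barF=(366,200),pullin=(370,95),pullbar=(305,50),pullpost=(340,112)).items(): print(n,Q[v,u].round(1),P[v,u].round(4))
E
python3 -m crank '[[[0,0.3,0],[0,0,0]],[[0,0.2,0],[0,0,0]],[[0,0,0],[0,0,0]],[[0,0,0],[0,0,0]]]'
```

```text
ball [ 32.3 -19.7 -31.1] [ 0.4401 -0.1143  0.2972]
stem [ 30.4   0.3 -28.4] [ 0.4421 -0.1343  0.2946]
stemhi [ 34.7   0.3 -22.1] [ 0.4464 -0.1334  0.2882]
stemlo [ 23.1   0.3 -26.5] [ 0.435  -0.1357  0.2927]
bar [ 20.4  17.4 -30.5] [ 0.4357 -0.153   0.2967]
bar2 [ 56.3  17.4 -28.6] [ 0.4709 -0.146   0.2947]
barF [ 55.6  15.8 -25.3] [ 0.4699 -0.1446  0.2914]
pullin [ 88.4  15.3 -27.4] [ 0.502  -0.1377  0.2935]
pullbar [100.7  -4.2 -26.5] [ 0.5103 -0.1161  0.2926]
pullpost [ 83.7   6.6 -22.8] [ 0.4956 -0.1301  0.2889]
clock: 2.9
tcp_pos: [0.4125, -0.1425, 0.2663]
orientation: [-3.123, -0.31, 0.004]
contact_force: [-5.4, 11.7, 0.3]
grip_width: -0.0003
gripper_force: 6.5
```

```bash
python3 -m crank '[[[0,0.3,0],[0,0,0]],[[0,0.2,0],[0,0,0]],[[0,0,0],[0,0,0]]]'; python3 -m crank '[[[0,0.2,0],[0,0,0]],[[0,0.2,0],[0,0,0]],[[0,0,0],[0,0,0]]]'
```

```text
clock: 3.2
tcp_pos: [0.4125, -0.1455, 0.2663]
orientation: [-3.12, -0.311, 0.007]
contact_force: [-10.4, 18.9, 6.6]
grip_width: -0.0003
gripper_force: 10.3
clock: 3.5
tcp_pos: [0.4125, -0.1456, 0.2663]
orientation: [-3.114, -0.315, 0.011]
contact_force: [-17.4, 31.2, 12.1]
grip_width: -0.0
gripper_force: 16.9
```

```bash
python3 -m crank '[[[0.5,-0.1,0],[0,0,0]],[[0.5,0,0],[0,0,0]],[[0.5,0,0],[0,0,0]],[[0.5,0,0],[0,0,0]],[[0,0,0],[0,0,0]]]'
```

```text
clock: 4.0
tcp_pos: [0.4251, -0.1428, 0.2633]
orientation: [-3.114, -0.31, 0.035]
contact_force: [-32.9, 24.1, 9.5]
grip_width: -0.0
gripper_force: 20.5
```

```bash
cat > ball.py <<'E'
from h import *
import sys
o=monitor.get_obs(); R=Ro.from_rotvec(o['orientation']).as_matrix(); t=o['tcp_pos']
p,d=optics.grab_frame('wrist'); P=pts('wrist',d,(R,t)); Q=(P-t)@R*1000
h=cv2.cvtColor(p,cv2.COLOR_RGB2HSV); k=((h[...,0]<6)|(h[...,0]>174))&(h[...,1]>180)&(h[...,2]>90)&(d<.3)
ax=np.array([.981,.1937]); nx=np.array([.1937,-.981]); b=np.median(P[k],0)
print('ball',b.round(4),'tool',np.median(Q[k],0).round(1),'along',(b[:2]@ax).round(4),'tcp along/normal',(t[:2]@ax).round(4),(t[:2]@nx).round(4))
f=o['contact_force'][:2]; print('F along/normal',(f@ax).round(1),(-f@nx).round(1), 't',o['clock'], 'toolx deg',np.degrees(np.arctan2(R[1,0],R[0,0])).round(1),'toolz',R[:,2].round(3))
if len(sys.argv)>1: cv2.imwrite('pics/'+sys.argv[1],p[...,::-1])
np.savez('last.npz',p=p,d=d,R=R,t=t)
E
python3 -m crank '[[[0.4,0,0],[0,0,0]],[[0.3,0,0],[0,0,0]],[[0,0,0],[0,0,0]],[[0,0,0],[0,0,0]]]'; python3 ball.py w2.png
```

```text
clock: 4.4
tcp_pos: [0.4304, -0.1418, 0.2632]
orientation: [-3.114, -0.309, 0.039]
contact_force: [-37.3, 22.8, 12.6]
grip_width: -0.0003
gripper_force: 22.2
ball [ 0.4467 -0.1174  0.2945] tool [ 20.3 -21.2 -31.4] along 0.4155 tcp along/normal 0.3948 0.2225
F along/normal -32.2 29.6 t 4.4 toolx deg 11.3 toolz [-0.026  0.009 -1.   ]
```

View pics/w2.png

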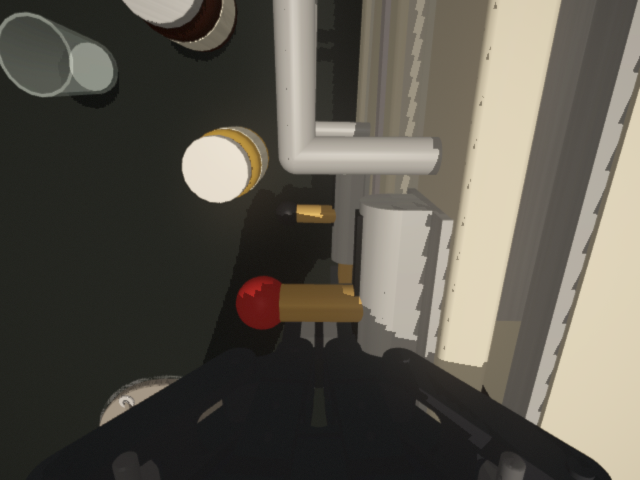

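The finger has moved the red knob (now (262,302)) along the barrel; the leaf is still pressed home. Continuing.

```bash
python3 -m crank '[[[0.3,0,0],[0,0,0]],[[0.3,0,0],[0,0,0]],[[0.3,0,0],[0,0,0]],[[0.3,0,0],[0,0,0]],[[0,0,0],[0,0,0]]]'; python3 ball.py
```

```text
clock: 4.95
tcp_pos: [0.4424, -0.1394, 0.2632]
orientation: [-3.115, -0.309, 0.038]
contact_force: [-36.1, 22.6, 12.0]
grip_width: -0.0
gripper_force: 21.6
ball [ 0.4587 -0.115   0.2944] tool [ 20.2 -21.2 -31.3] along 0.4277 tcp along/normal 0.407 0.2225
F along/normal -31.0 29.2 t 4.95 toolx deg 11.3 toolz [-0.025  0.009 -1.   ]
```

```bash
python3 -m crank '[[[0.4,0,0],[0,0,0]],[[0.4,0,0],[0,0,0]],[[0.4,0,0],[0,0,0]],[[0.4,0,0],[0,0,0]],[[0,0,0],[0,0,0]]]'; python3 ball.py
```

```text
clock: 5.5
tcp_pos: [0.4586, -0.1362, 0.2633]
orientation: [-3.115, -0.31, 0.037]
contact_force: [-35.3, 21.9, 10.8]
grip_width: -0.0
gripper_force: 20.6
ball [ 0.4749 -0.1118  0.2944] tool [ 20.3 -21.2 -31.3] along 0.4442 tcp along/normal 0.4235 0.2224
F along/normal -30.4 28.3 t 5.5 toolx deg 11.4 toolz [-0.025  0.009 -1.   ]
```

```bash
python3 -m crank '[[[0.3,0,0],[0,0,0]],[[0.2,0,0],[0,0,0]],[[0.2,0,0],[0,0,0]],[[0,0,0],[0,0,0]]]'; python3 ball.py
```

```text
clock: 5.95
tcp_pos: [0.4597, -0.136, 0.2632]
orientation: [-3.115, -0.307, 0.056]
contact_force: [-56.5, 21.3, 25.2]
grip_width: -0.0
gripper_force: 33.9
ball [ 0.4759 -0.1117  0.2944] tool [ 19.7 -21.2 -31.6] along 0.4452 tcp along/normal 0.4247 0.2224
F along/normal -51.3 31.9 t 5.95 toolx deg 11.3 toolz [-0.036  0.008 -0.999]
```

Hard stop reached: the bolt is fully drawn. Ease back along the leaf, then let the leaf out gently.

```bash
python3 -m crank '[[[-0.7,0,0],[0,0,0]],[[-0.3,-0.3,0],[0,0,0]],[[0,-0.5,0],[0,0,0]],[[0,-0.5,0],[0,0,0]],[[0,-0.5,0],[0,0,0]]]';python3 -m crank '[[[0,-0.6,0],[0,0,0]],[[0,-0.6,0],[0,0,0]],[[0,-0.6,0],[0,0,0]],[[0,-0.6,0],[0,0,0]],[[0,-0.6,0],[0,0,0]]]'; python3 ball.py
```

```text
clock: 6.5
tcp_pos: [0.4604, -0.1237, 0.2649]
orientation: [-3.124, -0.309, 0.007]
contact_force: [-3.5, 4.0, -5.2]
grip_width: 0.0002
gripper_force: 3.5
clock: 7.0
tcp_pos: [0.4573, -0.0952, 0.266]
orientation: [3.126, 0.308, 0.003]
contact_force: [0.3, 0.7, 0.4]
grip_width: 0.0002
gripper_force: 0.0
ball [ 0.4795 -0.0889  0.2945] tool [ 23.1  -1.9 -28.5] along 0.4531 tcp along/normal 0.4301 0.182
F along/normal 0.4 0.7 t 7.0 toolx deg 11.3 toolz [ 0.002 -0.    -1.   ]
```

```bash
python3 -m crank '[[[0,-1,-4],[0,0,0]],[[0,0,-4],[0,0,0]],[[1.5,0,-3],[0,0,0]],[[1.5,0,0],[0,0,0]],[[0,0,0],[0,0,0]]]' 4.5 40; python3 -m crank '[[[0,0,0],[0,0,0]],[[0,0,0],[0,0,0]]]'; python3 ball.py w3.png
```

```text
clock: 7.55
tcp_pos: [0.4858, -0.0791, 0.3757]
orientation: [-3.126, -0.311, -0.003]
contact_force: [0.4, 0.2, -0.5]
grip_width: 0.045
gripper_force: 0.0
clock: 7.75
tcp_pos: [0.4832, -0.08, 0.3741]
orientation: [-3.126, -0.308, 0.004]
contact_force: [-0.7, -0.5, -0.7]
grip_width: 0.045
gripper_force: 0.0
ball [ 0.4788 -0.0889  0.2946] tool [-5.8  8.2 79.5] along 0.4524 tcp along/normal 0.4585 0.1721
F along/normal -0.8 -0.4 t 7.75 toolx deg 11.3 toolz [-0.002  0.    -1.   ]
```

View pics/w3.png

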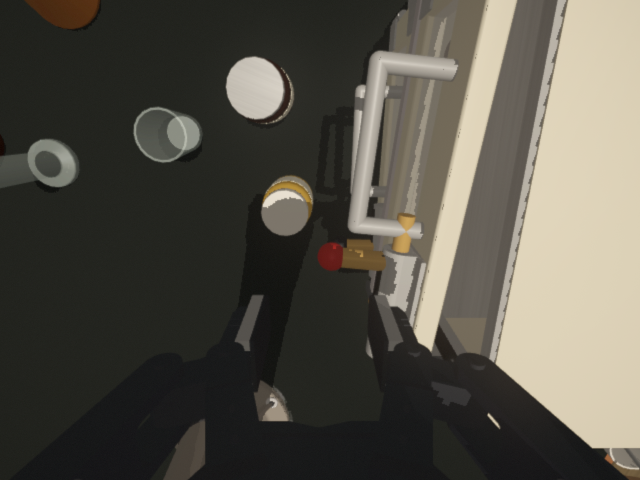

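Leaf is ajar; pull bar runs (380,60)–(358,225), bolt drawn (knob next to the pull's post), lower leaf's black bolt beneath unmoved.

```bash
cat > bar.py <<'E'
from h import *
z=np.load('last.npz');P=pts('wrist',z['d'],(z['R'],z['t']));Q=(P-z['t'])@z['R']*1000
k=np.zeros((480,640),np.uint8); cv2.line(k,(378,65),(359,215),1,9); k=(k>0)&(P[...,2]>.286)&(P[...,2]<.3)
q=Q[k][:,:2].astype(np.float32); l=cv2.fitLine(q,cv2.DIST_L2,0,.01,.01).ravel(); print('bar dir deg in tool',np.degrees(np.arctan2(l[1],l[0])),l, 'x ext',np.percentile(q[:,0],[1,99]),'z',np.percentile(P[k][:,2],95))
s=((q-l[2:])@l[:2]); c=l[2:]+l[:2]*(s.min()+s.max())/2; print('mid tool',c,'world',z['R'][:,:2]@(c/1000)+z['t'])
E
python3 bar.py
```

```text
bar dir deg in tool 4.830015 [ 0.9964489   0.08419986 68.61263    30.345629  ] x ext [ 20.61810951 112.62200836] z 0.29399352489986796
mid tool [66.43909  30.161964] world [ 0.55426419 -0.09659869  0.37389367]
```

```bash
python3 -m crank '[[[3.3,1.5,0],[0,0,0]],[[3.3,1.5,0],[0,0,0.084]],[[0,0,2],[0,0,0]],[[0,0,0],[0,0,0]],[[0,0,0],[0,0,0]]]' 4.0; python3 - <<'E'
from h import *
o=monitor.get_obs();R=Ro.from_rotvec(o['orientation']).as_matrix();print((np.array([.5543,-.0966,.27])-o['tcp_pos'])@R*100,np.degrees(np.arctan2(R[1,0],R[0,0])))
E
```

```text
clock: 8.3
tcp_pos: [0.5538, -0.0964, 0.3549]
orientation: [-3.136, -0.177, 0.003]
contact_force: [-0.3, 0.1, -0.1]
grip_width: 0.04
gripper_force: 0.0
[0.06008523 0.03049974 8.48675944] 6.474393487384454
```

```bash
python3 -m crank '[[[0,0,3],[0,0,0]],[[0,0,3],[0,0,0]],[[0,0,2.5],[0,0,0]],[[0,0,0],[0,0,0]],[[0,0,0],[0,0,0]]]'; python3 -m crank '[[[0,0,0],[0,0,0]],[[0,0,0],[0,0,0]],[[0,0,0],[0,0,0]],[[0,0,0],[0,0,0]],[[0,0,0],[0,0,0]]]' 0 50
```

```text
clock: 8.8
tcp_pos: [0.5545, -0.0963, 0.2713]
orientation: [3.136, 0.177, 0.001]
contact_force: [0.6, -0.5, -0.7]
grip_width: 0.04
gripper_force: 0.0
clock: 9.3
tcp_pos: [0.555, -0.0966, 0.2713]
orientation: [3.136, 0.176, 0.002]
contact_force: [-2.3, -1.6, 7.1]
grip_width: 0.0103
gripper_force: 48.9
```

```bash
for i in 1; do python3 -m crank '[[[0.32,-0.67,0],[0,0,0.05]],[[0.32,-0.67,0],[0,0,0.05]],[[0.32,-0.67,0],[0,0,0.05]],[[0.32,-0.67,0],[0,0,0.05]],[[0.32,-0.67,0],[0,0,0.05]]]'; done; python3 -c "
from h import *
print(monitor.get_obs()['joints'].round(2))"
```

```text
clock: 9.8
tcp_pos: [0.5709, -0.0642, 0.2714]
orientation: [3.132, -0.221, 0.003]
contact_force: [-1.1, -4.1, 4.7]
grip_width: 0.0103
gripper_force: 48.7
[ 0.24  0.29 -0.29  1.74  0.09  1.12 -1.79]
```

```bash
python3 -m crank '[[[0.32,-0.67,0],[0,0,0.05]],[[0.32,-0.67,0],[0,0,0.05]],[[0.32,-0.67,0],[0,0,0.05]],[[0.32,-0.67,0],[0,0,0.05]],[[0.32,-0.67,0],[0,0,0.05]]]'; python3 -m crank '[[[0.32,-0.67,0],[0,0,0.05]],[[0.32,-0.67,0],[0,0,0.05]],[[0.32,-0.67,0],[0,0,0.05]],[[0.32,-0.67,0],[0,0,0.05]],[[0.32,-0.67,0],[0,0,0.05]]]'; python3 -c "
from h import *
o=monitor.get_obs();print(o['joints'].round(2),o['moment'])"
```

```text
clock: 10.3
tcp_pos: [0.5947, -0.0362, 0.2714]
orientation: [3.08, -0.61, 0.005]
contact_force: [1.0, -5.9, 3.6]
grip_width: 0.0105
gripper_force: 48.7
clock: 10.8
tcp_pos: [0.6245, -0.0151, 0.2714]
orientation: [2.979, -0.99, 0.005]
contact_force: [0.8, -6.9, 4.9]
grip_width: 0.0101
gripper_force: 48.7
[ 0.09  0.37 -0.22  1.63  0.09  1.15 -2.37] [-1.43314446 -0.17089968  0.01226767]
```

```bash
python3 -m crank '[[[0.32,-0.67,0],[0,0,0.05]],[[0.32,-0.67,0],[0,0,0.05]],[[0.32,-0.67,0],[0,0,0.05]],[[0.32,-0.67,0],[0,0,0.05]],[[0.32,-0.67,0],[0,0,0.05]]]'; python3 -m crank '[[[0.32,-0.67,0],[0,0,0.05]],[[0.32,-0.67,0],[0,0,0.05]],[[0.32,-0.67,0],[0,0,0.05]],[[0,0,0],[0,0,0]]]'; python3 -c "
from h import *
o=monitor.get_obs();print(o['joints'].round(2),o['moment'])"
```

```text
clock: 11.3
tcp_pos: [0.6585, -0.002, 0.2714]
orientation: [2.831, -1.354, 0.006]
contact_force: [-0.5, -7.8, 5.6]
grip_width: 0.0103
gripper_force: 48.7
clock: 11.7
tcp_pos: [0.6812, 0.0018, 0.2714]
orientation: [2.722, -1.563, 0.008]
contact_force: [0.4, -7.7, 4.6]
grip_width: 0.0102
gripper_force: 49.0
[-0.    0.46 -0.13  1.49  0.07  1.2  -2.76] [-1.55294748 -0.14368524 -0.15286795]
```

```bash
python3 -m crank '[[[0,0,0],[0,0,0]],[[0,0,0],[0,0,0]],[[0,0,0],[0,0,0]]]' 3.0; python3 -m crank '[[[0.35,-0.51,0],[0,0,0]],[[0.35,-0.51,0],[0,0,0]],[[0.35,-0.51,0],[0,0,0]],[[0.35,-0.51,0],[0,0,0]],[[0.35,-0.51,0],[0,0,0]]]';  python3 -m crank '[[[0.35,-0.51,0],[0,0,0]],[[0.35,-0.51,0],[0,0,0]],[[0.35,-0.51,0],[0,0,0]],[[0.35,-0.51,0],[0,0,0]],[[0,0,0],[0,0,0]]]'; python3 ball.py w4.png
```

```text
clock: 12.0
tcp_pos: [0.6792, 0.0071, 0.2699]
orientation: [-2.729, 1.556, 0.002]
contact_force: [-0.5, 0.3, -0.0]
grip_width: 0.0303
gripper_force: 0.0
clock: 12.5
tcp_pos: [0.7107, 0.0043, 0.2699]
orientation: [2.728, -1.557, -0.001]
contact_force: [-2.2, 1.2, -0.2]
grip_width: 0.0297
gripper_force: 1.2
clock: 13.0
tcp_pos: [0.7364, 0.0017, 0.2703]
orientation: [-2.727, 1.558, -0.003]
contact_force: [0.2, -0.6, 0.3]
grip_width: 0.03
gripper_force: 0.0
ball [0.8868 0.2552 0.1769] tool [-143.1 -258.5   93.6] along 0.9194 tcp along/normal 0.7228 0.1409
F along/normal 0.1 -0.6 t 13.0 toolx deg -59.5 toolz [ 0.002 -0.    -1.   ]
```

View pics/w4.png

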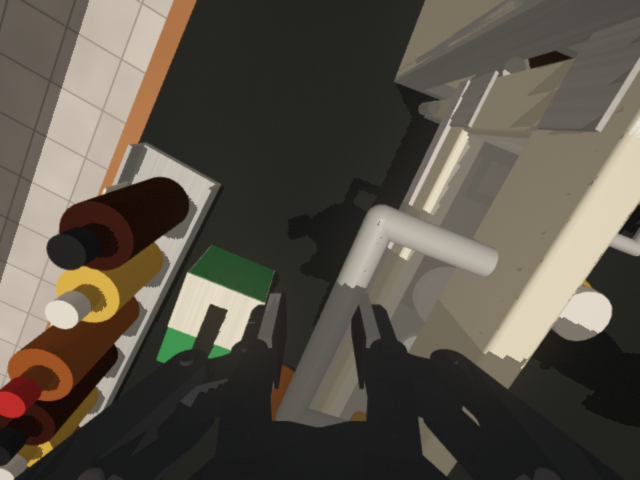

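The right finger is behind the bar ((285,410)–(370,225)) and the leaf is near square; wipes box and bottles are low and clear. A little further.

```bash
cat > leaf.py <<'E'
from h import *
p,d=optics.grab_frame('top'); P=pts('top',d); cv2.imwrite('pics/top_leaf.png',p[...,::-1])
ax=np.array([.981,.1937]); nx=np.array([.1937,-.981]); C=P[...,:2]-np.array([.5726,-.2987]); X=C@nx; Y=C@ax
k=(abs(P[...,2]-.314)<.008)&(X<-.145)&(X>-.45)&(Y>.08)&(Y<.25)
q=np.stack([X[k],Y[k]],1).astype(np.float32); rc=cv2.minAreaRect(q); print(len(q),rc); l=cv2.fitLine(q,cv2.DIST_HUBER,0,.01,.01).ravel(); v=l[:2]*-np.sign(l[0]); print('open angle deg',np.degrees(np.arctan2(-v[0],-v[1])))
E
python3 -m crank '[[[0.35,-0.51,0],[0,0,0]],[[0.35,-0.51,0],[0,0,0]],[[0.35,-0.51,0],[0,0,0]],[[0.35,-0.51,0],[0,0,0]],[[0,0,0],[0,0,0]]]'; python3 leaf.py
```

```text
clock: 13.55
tcp_pos: [0.7608, 0.0004, 0.2703]
orientation: [-2.727, 1.558, -0.002]
contact_force: [0.5, -1.5, 0.6]
grip_width: 0.0298
gripper_force: 0.0
756 ((-0.3439217805862427, 0.21119779348373413), (0.021281538531184196, 0.1253146082162857), 76.83052825927734)
open angle deg 104.15582
```

```bash
python3 -m crank '[[[0,0,-2],[0,0,0]],[[0,0,-4],[0,0,0]],[[0,0,-5],[0,0,0]],[[0,0,-3],[0,0,0]],[[0,0,0],[0,0,0]]]';python3 -m crank '[[[5,0,0],[0,0,0]],[[5,0,0],[0,0,0]],[[5,0,0],[0,0,0]],[[0,0,0],[0,0,0]],[[0,0,0],[0,0,0]]]'; python3 leaf.py
python3 - <<'E'
from h import *
p,d=optics.grab_frame('side'); cv2.imwrite('pics/side_e.png',p[...,::-1])
E
```

```text
clock: 14.1
tcp_pos: [0.7617, 0.0018, 0.4177]
orientation: [-2.722, 1.552, -0.015]
contact_force: [0.0, -0.2, 0.8]
grip_width: 0.03
gripper_force: 0.0
clock: 14.6
tcp_pos: [0.8366, -0.1296, 0.4074]
orientation: [2.727, -1.559, -0.004]
contact_force: [-0.2, 0.9, 0.1]
grip_width: 0.0301
gripper_force: 0.0
1560 ((-0.27416563034057617, 0.1940588355064392), (0.020938152447342873, 0.2696160674095154), 77.01081085205078)
open angle deg 103.41202
```

View pics/top_leaf.png

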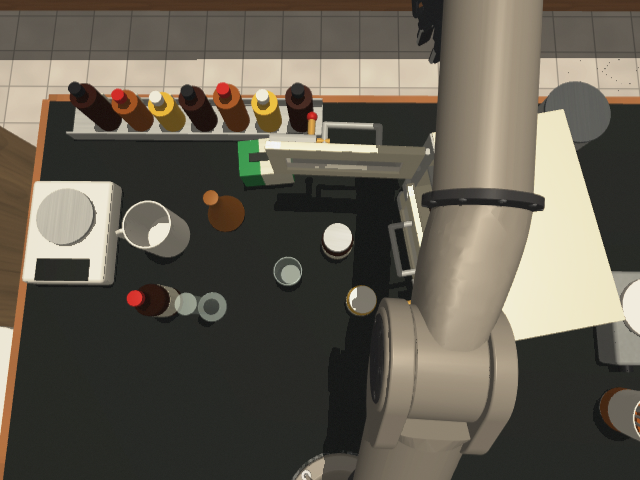

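View pics/side_e.png

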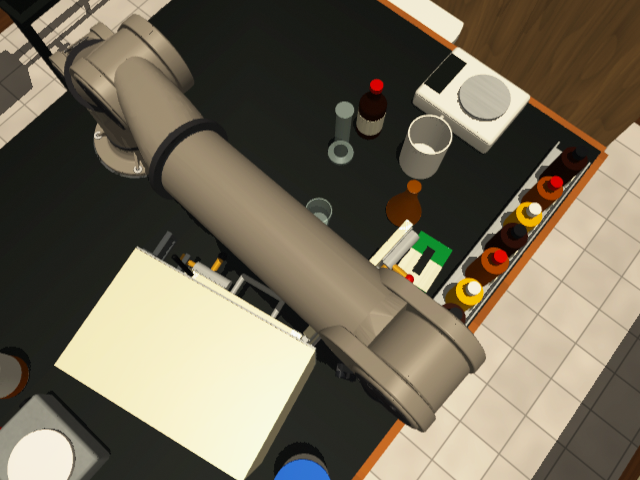

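The upper leaf stands at about 103°, the lower leaf is still shut with its bolt shot, every jar and vessel stands in place, and the arm is clear of everything.

```bash
python3 -c "
from h import *
print(r.hand_in())"
```

```text
the job is handed in; nothing more can be done
None
```

The upper half is unbolted and stands open at about 103°; the lower half is still shut and bolted, the jars and glassware look undisturbed in the last pictures, and the job was handed in at about 15 s on the robot's clock.

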